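Hold a lens barrel home in its V-block

ROBOT

A 7-joint arm with a two-finger parallel gripper is mounted at the origin on the work surface. World frame = base frame: x ahead of the robot, y to its left, z up, the work surface at z = 0. Lengths are in mm, angles in degrees, forces in N, time in s.
With the tool pointing down it reaches from about 425 to 800 mm from the base axis. Payload 8.3 kg.
Tool frame: the origin (TCP) lies at the centre of the arm's flange, where the gripper is bolted on; the fingertips stand 173 mm ahead of it and the grasp point (between the pads) lies 155 mm ahead of it; z points along the fingers, y is the line along which they close (so a half turn about z gives the same grasp; the last joint's range is limited). The gripper opens to 85 mm and grips with 20 to 120 N. Pads are 22 mm wide; open, the fingers measure 114 mm over their backs; the gripper's body (76 mm by 85 mm) begins 54 mm behind the grasp point. The pads swing forward as they close: fully open they stand 13 mm farther back than shut.
Start: joints at [-75.281, 21.967, 0.94, 78.501, -0.361, 79.538, -2.664], TCP at [196.446, 593.317, 404.679] pointing down, gripper open.
Joint ranges: [-169.22, 169.22], [-14.56, 117.87], [-87.37, 89.26], [10.42, 133.3], [-82.24, 262.24], [0.94, 117.77], [-172.7, 172.7]. Speed limits (degrees/s): [136.94, 136.94, 172.46, 172.46, 180, 180, 180].

INTERFACE

Orientations are given as [roll, pitch, yaw] about the fixed x, y, z axes, in that order (R = Rz(yaw) Ry(pitch) Rx(roll)).
In Python, from bench import ctrl gives the robot as it stands.
- The arm moves only by the tool arm_command, never from a script. Its argument "motion" is a list of rows, each an object of numbers: "fingers": the gripper command: -1 is fully open, 1 is shut, values between are in proportion; "tx", "ty", "tz": the shift along the tool's x, y, z scaled (see below); "spin": the turn about the tool's z scaled (see below). A call has 1 to 12 rows; each row is the pose to reach, as a shift and turn from the pose commanded when the call began, along the tool's axes at that moment; what a row does not reach only later rows make up. The controller multiplies each number of a shift by 0.12 m and each number of a turn by 45 degrees. A row lasts 1/10 s, in which the tool goes at most 50 mm and 8.59 degrees, less where a joint would pass 70% of its speed; a pose out of reach is approached as far as the arm can. A call with a number of a shift or a turn outside -1 to 1 is refused whole. A call with a gripper value outside its range is refused whole. The fingers move at their own pace and stop on an object; "squeeze" is the grip in N (left out, the last holds). Time passes only in rows, so rows that repeat a pose let the fingers close. It gives the time, the measured TCP pose, the force, the opening and the grip force at its end, in the units of the state.
- ctrl.sense(): the state, without advancing time (a new reading comes with each control period).
- ctrl.read_camera(name): name is "scene" or "top" or "wrist"; returns (picture, depth): 400x640x3 uint8, red, green, blue; 400x640 float32, mm along the optical axis (not along the pixel's ray), 0 where there is no reading.
- ctrl.camera_model(name): a dict with "intrinsics" (3x3 intrinsics, pixels), "cam_to_world" (4x4, takes a point from camera to world coordinates). Camera axes: x right, y up, looking along -z (the intrinsics and any distortion apply to the point x, -y, -z); pixel columns grow to the right and rows downward; lengths in mm; the calibration is good to about 2 mm. A picture is of the moment at which its call begins: read the wrist's pose just before it. camera_model takes no time and is no camera call; for the wrist camera it gives the pose at the moment of the call.
- ctrl.hand_in(): hands the job in; it is judged then, once.
The state is a dict: "time_s": time; "qpos": joint angles; "qvel": joint speeds; "joint_torque": joint torques, N m; "eef_pos": TCP position; "tcp_rot": TCP orientation; "ft_force": force on the tool from outside, world axes, zero at the start; "ft_torque": the same for the moment, N m; "width": finger opening in mm; "grip_force": force on a finger pad.
Only numpy, scipy, OpenCV 4.12 (cv2) and the standard library are available. Lean on these libraries where they do the work, as an engineer would, in place of code of your own. Each camera call takes 0.05 s, during which the arm holds its last target. There are 200 camera calls.

TASK

Lift the larger of the two lens barrels out of the foam-lined case, lay it in the V-block on the optical bench with its lens end towards the receiver box, and slide it up until the lens end touches the end stop; do not let it drop, do not ram it into the block or the stop, and leave the small barrel, the screwdriver and the jar where they are. Finish while holding it: keep it pressed firmly down on both walls of the V, lying true along it, so that the signal can be read on the oscilloscope.

Things in the scene. Friction and masses are not known exactly. Their poses are not given: they have to be found in the camera images.
- barrel: the larger lens barrel: aluminium tube 38 mm in diameter, 100 mm long, about 0.22 kg, with a glass lens in one flat end and a black cap (26 mm diameter, 12 mm long) on the other. Lies on its side in a slot of the case, its axis 27 mm above the desk. Origin on the tube's axis, halfway along the 100 mm tube; x axis along the tube towards the lens end
- barrel_lens (a point): centre of the larger barrel's lens face, 50 mm along its x axis from its origin
- small_barrel: a second barrel of the same make, 30 mm in diameter, 80 mm long plus a 12 mm cap, in the other slot, its axis about 80 mm beside that of the larger one and 23 mm above the desk. Leave it there. Origin on its axis, halfway along the 80 mm tube; x towards its lens end
- case: open black lens case, fixed, 190 x 210 mm, rim 26 mm high, foam floor at 8 mm, foam saddles up to 20 mm round the barrel ends. Origin at the centre of its underside; two slots along its x at y = +40 and -40 mm, either barrel in either; from x = -34 to +34 mm the foam is cut away so that fingers reach beside the barrels. Lens ends point along its +x
- bench: the optical bench, fixed: black metal board 260 x 120 x 12 mm with a steel V-block, an end stop and a black receiver box (top at 79 mm). Origin at the centre of its underside; x along the beam, from V-block to stop and receiver; z up. V-block: 60 mm long, 58 mm wide, centred at x = -50 mm, flat top 46 mm above the desk, 90 degree V along x, 33 mm wide at the mouth, ends open
- v_seat (a point): where the barrel's origin is when it lies in the V with its lens end on the stop: on the V's centre plane, halfway along the V-block, 57 mm above the desk. This is only 10.5 mm above the V-block's flat top, so fingers that hold the seated barrel must reach less than 10 mm below its axis. Axes as the bench
- stop_face (a point): centre of the end stop's face towards the V-block, at the height of the seated barrel's axis, 50 mm along the beam from v_seat. The stop is an upright aluminium plate 5 mm thick, 52 mm wide, top 70 mm above the desk, with a 16 mm wide notch for the beam, open at the top; the barrel's lens rim meets it on both sides of the notch. Axes as the bench
- v_wall_left: the sloping wall of the V on the bench's +y side: flat, 45 degrees, 60 mm long, rigid. The seated barrel touches it along a line 13.4 mm to that side of and 13.4 mm below the barrel's axis. Origin inside the steel behind it, 13.5 mm to that side of the V's centre plane; axes as the bench
- v_wall_right: the same on the bench's -y side, its origin 13.5 mm to that side of the centre plane
- screwdriver: orange-handled screwdriver, 190 mm long, lying on the desk between case and bench, handle 26 mm thick. Origin halfway along, on the desk. Leave it there
- jar: small glass jar with a steel lid, 48 mm in diameter, 45 mm high, standing on the desk between case and bench. Origin at the centre of its underside. Leave it there
There are look-alikes about, which are no part of the job. Leave any orange look-alike of the barrel alone.

How it is judged (in metres and radians):
On the way:
1. the larger barrel is lifted out of the case by the fingers (height (world z) of barrel above 0.065 m and contact force between the fingers and barrel above 1 N and contact force between barrel and case below 0.1 N), for 0.1 s.
At the end, for the whole second after the job is handed in: the robot still holds or presses the larger barrel, which lies at rest on the bottom of the V (within 2 mm), parallel to it within 2 degrees, its lens end within 4 mm of the end stop, with more than 4 N on each wall of the V (its weight alone gives less than 2 N) (x of barrel in the frame of v_seat between -0.004 and 0.003 m and y of barrel in the frame of v_seat between -0.002 and 0.002 m and z of barrel in the frame of v_seat between -0.003 and 0.002 m and angle between the x axis of barrel and the x axis of bench, either way round below 0.035 rad and contact force between barrel and v_wall_left above 4 N and contact force between barrel and v_wall_right above 4 N and contact force between the fingers and barrel above 2 N and linear speed of barrel below 0.02 m/s); the arm keeps its last pose, push and grip.
It fails at once if the barrel is rammed into the V-block or the stop (over 60 N) (contact force between barrel and bench above 60 N).
It fails at once if the barrel is dropped: it moves at over 0.35 m/s out of the fingers (a fall of more than about 6 mm) (contact force between the fingers and barrel below 0.1 N and linear speed of barrel above 0.35 m/s).
It fails at once if the small barrel, the screwdriver or the jar is moved by more than 30 mm (distance of any of small_barrel, screwdriver, jar from where it was at the start of the episode above 0.03 m).
It also fails if it takes over 64 s, if anything falls off the work surface, if the arm or the gripper's body presses on something with over 40 N, if the wrist force passes 120 N, or if a joint passes its speed limit or range.

## Working session

There is one attempt and no reset: what is moved stays moved. The work goes in short steps, Python scripts to look and compute and a tool call to move; the robot and the scene stay as the last step left them, time stands still between calls to the robot, and variables do not carry over. Pictures are saved under pics/ and viewed, at most 10 in all, crops included, and the job is handed in when it is done.

Besides the shell and the picture viewer there is one more tool, called after "Call:" by a JSON object that holds its "op" and its "data", one argument or row to a line. arm_command: Moves the arm, as the interface text tells. Shifts and turns lie within -1 to 1; 1 stands for 0.12 m of shift or 45 degrees of turn. Its arguments: {"type":"object","properties":{"motion":{"type":"array","items":{"type":"object","properties":{"fingers":{"type":"number"},"tx":{"type":"number","minimum":-1,"maximum":1},"ty":{"type":"number","minimum":-1,"maximum":1},"tz":{"type":"number","minimum":-1,"maximum":1},"spin":{"type":"number","minimum":-1,"maximum":1}}}},"squeeze":{"type":"number"}},"required":["motion"]}

```bash
mkdir -p pics; cat > h.py <<'E'
import numpy as np, cv2, json
from bench import ctrl
def grab(n):
    m=ctrl.camera_model(n); p,d=ctrl.read_camera(n)
    return p,d,np.array(m["intrinsics"]),np.array(m["cam_to_world"])
def cloud(d,K,T):
    v,u=np.indices(d.shape); x=(u-K[0,2])/K[0,0]*d; y=(v-K[1,2])/K[1,1]*d
    P=np.stack([x,-y,-d,np.ones_like(d)],-1)@T.T
    return P[...,:3]
def ray(u,v,z,K,T):
    r=T[:3,:3]@np.array([(u-K[0,2])/K[0,0],-(v-K[1,2])/K[1,1],-1]); o=T[:3,3]
    return o+r*(z-o[2])/r[2]
E
python3 - <<'E'
from h import *
for n in("top","scene"):
    p,d,K,T=grab(n); cv2.imwrite(f"pics/{n}0.png",p[...,::-1]); np.savez(f"{n}0.npz",p=p,d=d,K=K,T=T)
    print(n,K.round(1).tolist(),T.round(2).tolist(),ctrl.camera_model(n).keys())
s=ctrl.sense();print(s)
E
```

```text
top [[403.9, 0.0, 322.3], [0.0, 403.9, 196.8], [0.0, 0.0, 1.0]] [[0.02, 0.99, -0.12, 534.7], [-1.0, 0.01, -0.02, -13.24], [-0.02, 0.12, 0.99, 990.35], [0.0, 0.0, 0.0, 1.0]] dict_keys(['intrinsics', 'cam_to_world'])
scene [[508.5, 0.0, 318.3], [0.0, 508.5, 202.1], [0.0, 0.0, 1.0]] [[-0.54, -0.47, 0.7, 1510.73], [0.84, -0.3, 0.44, 555.51], [0.0, 0.83, 0.56, 773.64], [0.0, 0.0, 0.0, 1.0]] dict_keys(['intrinsics', 'cam_to_world'])
{'time_s': 0.1, 'qpos': array([-75.2791889 ,  22.00880208,   0.9360078 ,  78.55436436,
        -0.36019414,  79.53776901,  -2.66390736]), 'qvel': array([ 0.03458956, -0.10527038,  0.01615962, -0.13115597,  0.02639373,
       -0.00581285, -0.07595702]), 'joint_torque': array([ 4.12158784e-03, -6.29139876e+01,  8.48206021e-01, -3.72763789e+01,
        1.68577413e-02,  1.03514313e-02,  7.68914319e-07]), 'eef_pos': array([196.39777582, 593.18438365, 403.80335902]), 'tcp_rot': array([-1.79901872e+02,  1.22335446e-03,  1.61681463e+02]), 'ft_force': array([-0.17975018, -0.13590154,  0.54912931]), 'ft_torque': array([ 0.04676339, -0.03855954,  0.03305988]), 'grip_force': 0.0, 'width': 85.63834828788013}
```

View pics/top0.png

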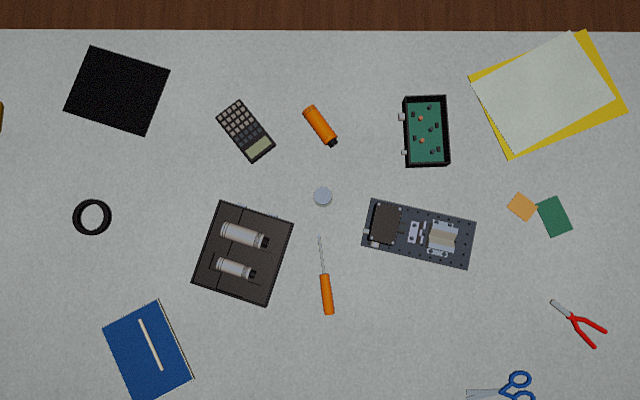

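View pics/scene0.png

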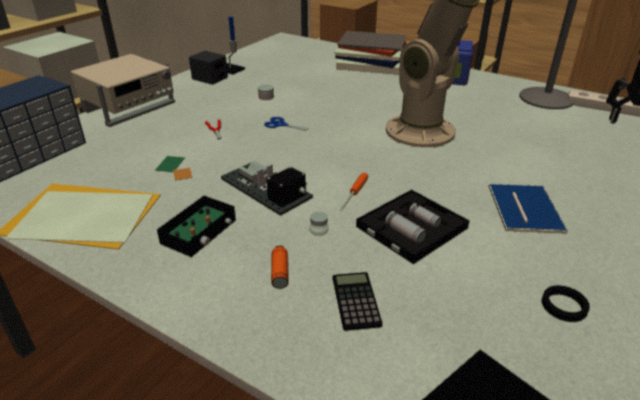

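The top view shows the case at (243,253). The larger barrel is in it at (243,235), lens end left and cap right. The bench is at (420,233), with its receiver box on the left at (384,222) and the V-block at (441,238).
Candidates for the barrel are the white one at (243,235), the smaller white one at (235,268) and the orange look-alike at (320,125). I choose (243,235), then measure it and check it in a crop.

```bash
python3 - <<'E'
from h import *
z=np.load("top0.npz");p,d,K,T=[z[k] for k in "pdKT"]
C=cloud(d,K,T)
print("desk z",np.median(C[300:340,220:300,2]), C[235,243], C[196,322])
hsv=cv2.cvtColor(p,cv2.COLOR_RGB2HSV)
def rect(m,zz,name):
    cs,_=cv2.findContours(m.astype(np.uint8),cv2.RETR_EXTERNAL,cv2.CHAIN_APPROX_NONE)
    c=max(cs,key=cv2.contourArea)[:,0]
    w=np.array([ray(u,v,zz,K,T)[:2] for u,v in c],np.float32)
    (cx,cy),s,a=cv2.minAreaRect(w); b=cv2.boxPoints(((cx,cy),s,a))
    e=max([b[1]-b[0],b[2]-b[1]],key=np.linalg.norm); ang=np.degrees(np.arctan2(e[1],e[0]))%180
    print(name,np.round([cx,cy],1),np.round(s,1),"long axis deg",round(ang,1))
def box(m,u0,v0,u1,v1):
    o=np.zeros_like(m);o[v0:v1,u0:u1]=m[v0:v1,u0:u1];return o
dark=p.max(2)<95
V=p.max(2)
rect(cv2.morphologyEx(box(dark,185,195,300,312).astype(np.uint8),cv2.MORPH_CLOSE,np.ones((9,9))),26,"case")
rect(cv2.morphologyEx(box(dark,355,190,485,275).astype(np.uint8),cv2.MORPH_CLOSE,np.ones((9,9))),12,"bench")
br=V>115
rect(box(br,215,215,272,256),35,"big"); rect(box(br,205,254,262,285),30,"small")
h=np.abs(C[...,2]-46)<5
rect(box(h,420,205,470,265),46,"vblock depth")
cv2.imwrite("pics/crop0.png",np.hstack([cv2.resize(p[195:310,190:300,::-1],None,fx=3.5,fy=3.5,interpolation=2),cv2.resize(p[190:305,360:480,::-1],None,fx=3.4,fy=3.5,interpolation=2)]))
E
```

```text
desk z -0.8014218517551512 [560.27435764 195.51726133  41.55797724] [655.35373049  11.3863107   42.16030312]
case [520.1 199. ] [192.2 209.2] long axis deg 163.3
bench [ 572.7 -220.4] [259.2 118.4] long axis deg 77.8
big [562.2 201.1] [100.7  33.4] long axis deg 72.9
small [483.8 218.9] [80.2 26. ] long axis deg 71.9
vblock depth [ 543.2 -265.6] [60.2 17.9] long axis deg 76.9
```

View pics/crop0.png

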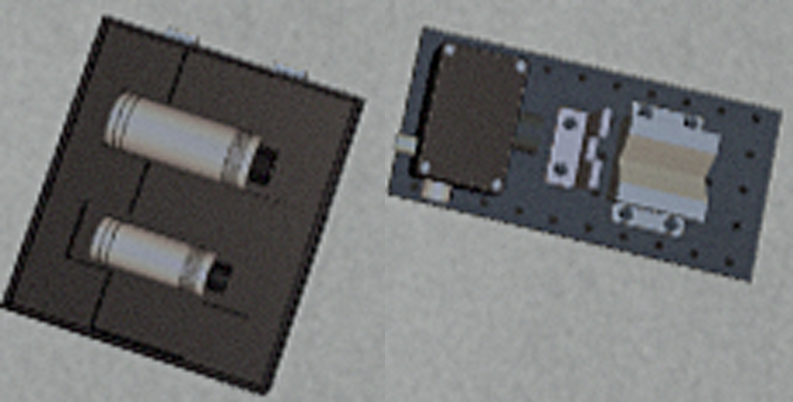

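The crop confirms it. The larger barrel has its lens end at upper left and its cap at right, pointing towards world +y. The V-block is at right, with the stop and receiver to its left, also +y. The measured sizes agree: case 192x209, bench 259x118, barrel 100.7 long, small barrel 80.2 long.

Call:
{"op": "arm_command", "data": {
  "motion": [
    {"tx": -1, "ty": -0.55, "spin": 1, "fingers": -1},
    {"tx": -1, "ty": -0.55, "spin": 1},
    {"tx": -1, "ty": -0.55, "spin": 1},
    {"tx": -1, "ty": -0.55, "spin": 1},
    {"tx": -1, "ty": -0.55, "spin": 1},
    {"tx": -1, "ty": -0.55, "spin": 1}
  ]
}}

```text
$.motion[0]: bad value
```

```bash
cat > to.py <<'E'
# usage: to.py x y z yaw -> tool-axis shift/turn numbers
import sys
from h import *
from scipy.spatial.transform import Rotation as R
x,y,z,yaw=map(float,sys.argv[1:5]); s=ctrl.sense()
r=R.from_euler("xyz",s["tcp_rot"],degrees=True).as_matrix()
print("t",s["time_s"],"pos",s["eef_pos"].round(1),"rot",s["tcp_rot"].round(2),"F",s["ft_force"].round(1),"w",round(s["width"],1),"grip",round(s["grip_force"],1))
print("tx,ty,tz",((r.T@(np.array([x,y,z])-s["eef_pos"]))/120).round(3),"spin",round(-((yaw-s["tcp_rot"][2]+180)%360-180)/45,3))
E
python3 to.py 562 201 390 73
```

```text
t 0.1 pos [196.4 593.2 403.8] rot [-179.9     0.    161.68] F [-0.2 -0.1  0.5] w 85.6 grip 0.0
tx,ty,tz [-3.919 -2.145  0.119] spin 1.971
```

Call:
{"op": "arm_command", "data": {
  "motion": [
    {"tx": -1, "ty": -0.55, "tz": 0, "spin": 1, "fingers": -1},
    {"tx": -1, "ty": -0.55, "tz": 0, "spin": 1, "fingers": -1},
    {"tx": -1, "ty": -0.55, "tz": 0, "spin": 1, "fingers": -1},
    {"tx": -1, "ty": -0.55, "tz": 0, "spin": 1, "fingers": -1},
    {"tx": -1, "ty": -0.55, "tz": 0, "spin": 1, "fingers": -1},
    {"tx": -1, "ty": -0.55, "tz": 0, "spin": 1, "fingers": -1}
  ]
}}

```text
time_s: 0.7
eef_pos: [289.9, 492.5, 404.3]
tcp_rot: [-180.0, 0.0, 116.3]
ft_force: [-0.4, -0.2, 0.3]
width: 85.3
grip_force: 0.0
```

```bash
python3 to.py 562 201 390 73
```

```text
t 0.7 pos [289.9 492.5 404.3] rot [-1.7996e+02  2.0000e-02  1.1631e+02] F [-0.4 -0.2  0.3] w 85.3 grip 0.0
tx,ty,tz [-3.183  0.956  0.12 ] spin 0.962
```

Call:
{"op": "arm_command", "data": {
  "motion": [
    {"tx": -1, "ty": 0.3, "tz": 0, "spin": 0.97, "fingers": -1},
    {"tx": -1, "ty": 0.3, "tz": 0, "spin": 0.97, "fingers": -1},
    {"tx": -1, "ty": 0.3, "tz": 0, "spin": 0.97, "fingers": -1},
    {"tx": -1, "ty": 0.3, "tz": 0, "spin": 0.97, "fingers": -1},
    {"tx": -1, "ty": 0.3, "tz": 0, "spin": 0.97, "fingers": -1},
    {"tx": -1, "ty": 0.3, "tz": 0, "spin": 0.97, "fingers": -1}
  ]
}}

```text
time_s: 1.3
eef_pos: [375.7, 401.7, 404.3]
tcp_rot: [-180.0, 0.0, 72.8]
ft_force: [0.3, -0.4, -0.6]
width: 85.6
grip_force: 0.0
```

```bash
python3 to.py 562 201 390 73
```

```text
t 1.3 pos [375.7 401.7 404.3] rot [-1.7998e+02  4.0000e-02  7.2840e+01] F [ 0.3 -0.4 -0.6] w 85.6 grip 0.0
tx,ty,tz [-1.14   1.977  0.119] spin -0.003
```

Call:
{"op": "arm_command", "data": {
  "motion": [
    {"tx": -0.6, "ty": 1, "tz": 0, "spin": 0, "fingers": -1},
    {"tx": -0.6, "ty": 1, "tz": 0, "spin": 0, "fingers": -1},
    {"tx": -0.6, "ty": 1, "tz": 0, "spin": 0, "fingers": -1},
    {"tx": -0.6, "ty": 1, "tz": 0, "spin": 0, "fingers": -1}
  ]
}}

```text
time_s: 1.7
eef_pos: [473.3, 292.0, 404.8]
tcp_rot: [179.8, 0.1, 72.7]
ft_force: [0.4, 0.5, 0.2]
width: 85.2
grip_force: 0.0
```

Call:
{"op": "arm_command", "data": {
  "motion": [
    {"tx": -0.54, "ty": 0.98, "tz": 0.1, "spin": 0, "fingers": -1},
    {"tx": -0.54, "ty": 0.98, "tz": 0.1, "spin": 0, "fingers": -1},
    {"tx": -0.54, "ty": 0.98, "tz": 0.1, "spin": 0, "fingers": -1},
    {"tx": -0.54, "ty": 0.98, "tz": 0.1, "spin": 0, "fingers": -1},
    {"tx": -0.54, "ty": 0.98, "tz": 0.1, "spin": 0, "fingers": -1}
  ]
}}

```text
time_s: 2.2
eef_pos: [563.2, 201.5, 392.0]
tcp_rot: [-179.9, 0.0, 73.1]
ft_force: [-1.0, 0.6, -0.5]
width: 85.6
grip_force: 0.0
```

```bash
python3 to.py 562 201 200 73; python3 - <<'E'
from h import *
p,d,K,T=grab("wrist"); np.savez("w1.npz",p=p,d=d,K=K,T=T); cv2.imwrite("pics/w1.png",p[...,::-1]); print(K,T.round(2))
E
```

```text
t 2.2 pos [563.2 201.5 392. ] rot [-1.7995e+02  5.0000e-02  7.3120e+01] F [-1.   0.6 -0.5] w 85.6 grip 0.0
tx,ty,tz [-0.005 -0.007  1.6  ] spin 0.003
[[334.53729311   0.         320.39689354]
 [  0.         334.53729311 200.16237259]
 [  0.           0.           1.        ]] [[ 9.6000e-01  2.7000e-01  9.0000e-02  5.8617e+02]
 [-2.9000e-01  9.1000e-01  3.0000e-01  2.7951e+02]
 [-0.0000e+00 -3.1000e-01  9.5000e-01  3.6105e+02]
 [ 0.0000e+00  0.0000e+00  0.0000e+00  1.0000e+00]]
```

View pics/w1.png

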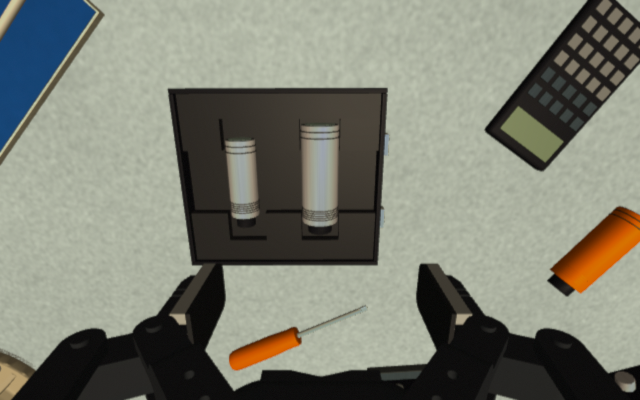

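The wrist view shows the larger barrel at (320,178), centred between the fingers (inner pads at about 222 and 418) and pointing up the image. The small barrel is at (243,182). The screwdriver is at (290,345) and clear.

```bash
cat > bar.py <<'E'
from h import *
def barrel(f,u0,v0,u1,v1,zc,thr=100,r=19):
    z=np.load(f);p,d,K,T=[z[k] for k in "pdKT"]
    m=np.zeros(d.shape,np.uint8);m[v0:v1,u0:u1]=(p.max(2)>thr)[v0:v1,u0:u1]
    m=cv2.morphologyEx(m,cv2.MORPH_CLOSE,np.ones((9,9)))
    c=max(cv2.findContours(m,0,cv2.CHAIN_APPROX_NONE)[0],key=cv2.contourArea)[:,0]
    w=np.array([ray(u,v,zc,K,T)[:2] for u,v in c],np.float32)
    (cx,cy),s,a=cv2.minAreaRect(w);b=cv2.boxPoints(((cx,cy),s,a))
    e=max([b[1]-b[0],b[2]-b[1]],key=np.linalg.norm)
    print("rect@axis height",round(cx,1),round(cy,1),np.round(s,1),"ang",np.degrees(np.arctan2(e[1],e[0]))%180)
    P=cloud(d,K,T)[m>0]; P=P[d[m>0]>0]; t=P[P[:,2]>zc+r-5]
    ev=e/np.linalg.norm(e); ev=ev if ev[1]>0 else -ev
    q=t[:,:2].mean(0); l,V=np.linalg.eigh(np.cov(t[:,:2].T)); a=V[:,1]*np.sign(V[1,1])
    print("depth: top z",np.percentile(t[:,2],95).round(1),"centre",q.round(1),"ang",np.degrees(np.arctan2(a[1],a[0])).round(2),"along",np.percentile((t[:,:2]-q)@a,[1,99]).round(1))
E
python3 - <<'E'
from bar import *
barrel("w1.npz",290,110,350,240,27)
barrel("w1.npz",290,110,350,240,40)
E
```

```text
rect@axis height 559.9 197.2 [105.9  36. ] ang 73.08348
depth: top z 46.4 centre [561.7 204.1] ang 73.15 along [-51.4  46.8]
rect@axis height 560.9 200.4 [101.7  34.6] ang 73.08348bar.py:13: RuntimeWarning: Mean of empty slice.
  q=t[:,:2].mean(0); l,V=np.linalg.eigh(np.cov(t[:,:2].T)); a=V[:,1]*np.sign(V[1,1])
  ret = um.true_divide(
  avg = a.mean(axis, **keepdims_kw)
bar.py:13: RuntimeWarning: Degrees of freedom <= 0 for slice
  q=t[:,:2].mean(0); l,V=np.linalg.eigh(np.cov(t[:,:2].T)); a=V[:,1]*np.sign(V[1,1])
  c *= np.true_divide(1, fact)
  c *= np.true_divide(1, fact)
Traceback (most recent call last):
  File "bar.py", line 14, in barrel
    print("depth: top z",np.percentile(t[:,2],95).round(1),"centre",q.round(1),"ang",np.degrees(np.arctan2(a[1],a[0])).round(2),"along",np.percentile((t[:,:2]-q)@a,[1,99]).round(1))
                         ~~~~~~~~~~~~~^^^^^^^^^^^
IndexError: index -1 is out of bounds for axis 0 with size 0
```

Call:
{"op": "arm_command", "data": {
  "motion": [
    {"tx": 0, "ty": -0.013, "tz": 0.3, "spin": 0, "fingers": -1},
    {"tx": 0, "ty": -0.013, "tz": 0.6, "spin": 0, "fingers": -1},
    {"tx": 0, "ty": -0.013, "tz": 0.9, "spin": 0, "fingers": -1},
    {"tx": 0, "ty": -0.013, "tz": 1, "spin": 0, "fingers": -1},
    {"tx": 0, "ty": -0.013, "tz": 1, "spin": 0, "fingers": -1},
    {"tx": 0, "ty": -0.013, "tz": 1, "spin": 0, "fingers": -1}
  ]
}}

```text
time_s: 2.85
eef_pos: [561.8, 203.0, 274.3]
tcp_rot: [179.9, -0.1, 73.1]
ft_force: [0.1, -0.8, 0.0]
width: 85.2
grip_force: 0.0
```

```bash
python3 to.py 561.5 201.5 192 73.1
```

```text
t 2.85 pos [561.8 203.  274.3] rot [ 1.7993e+02 -8.0000e-02  7.3120e+01] F [ 0.1 -0.8  0. ] w 85.2 grip 0.0
tx,ty,tz [-0.014  0.001  0.686] spin 0.001
```

Call:
{"op": "arm_command", "data": {
  "motion": [
    {"tx": -0.01, "ty": 0, "tz": 0.2, "spin": 0, "fingers": -1},
    {"tx": -0.01, "ty": 0, "tz": 0.4, "spin": 0, "fingers": -1},
    {"tx": -0.01, "ty": 0, "tz": 0.55, "spin": 0, "fingers": -1},
    {"tx": -0.01, "ty": 0, "tz": 0.64, "spin": 0, "fingers": -1},
    {"tx": -0.01, "ty": 0, "tz": 0.68, "spin": 0, "fingers": -1},
    {"tx": -0.01, "ty": 0, "tz": 0.68, "spin": 0, "fingers": -1},
    {"tx": -0.01, "ty": 0, "tz": 0.68, "spin": 0, "fingers": -1}
  ]
}}

```text
time_s: 3.55
eef_pos: [561.7, 201.1, 192.4]
tcp_rot: [179.9, -0.1, 73.0]
ft_force: [0.0, 0.4, 0.9]
width: 85.7
grip_force: 0.0
```

```bash
python3 to.py 561.5 201.5 192 73.1;  python3 - <<'E'
from h import *
p,d,K,T=grab("wrist"); np.savez("w2.npz",p=p,d=d,K=K,T=T); cv2.imwrite("pics/w2.png",p[...,::-1])
E
```

```text
t 3.55 pos [561.7 201.1 192.4] rot [ 1.7992e+02 -7.0000e-02  7.3030e+01] F [0.  0.4 0.9] w 85.7 grip 0.0
tx,ty,tz [ 0.002 -0.003  0.003] spin -0.002
```

View pics/w2.png

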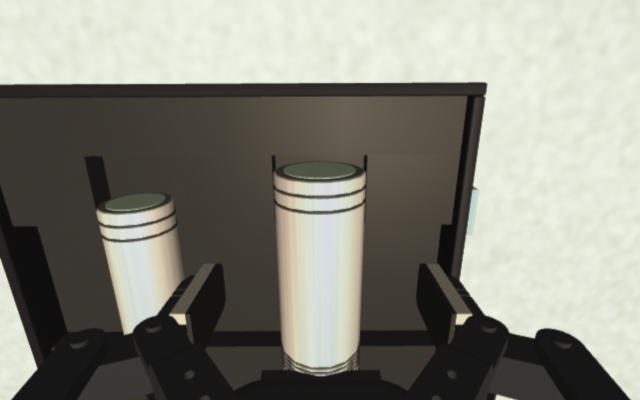

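The fingers straddle the larger barrel at column 320, with the pads at 222 and 420. The left finger is clear of the small barrel at (140,270). I close the gripper.

Call:
{"op": "arm_command", "data": {
  "squeeze": 60,
  "motion": [
    {"tx": 0, "ty": 0, "tz": 0, "spin": 0, "fingers": 0},
    {"tx": 0, "ty": 0, "tz": 0, "spin": 0, "fingers": 0.1},
    {"tx": 0, "ty": 0, "tz": 0, "spin": 0, "fingers": 0.3},
    {"tx": 0, "ty": 0, "tz": 0, "spin": 0, "fingers": 1},
    {"tx": 0, "ty": 0, "tz": 0, "spin": 0, "fingers": 1},
    {"tx": 0, "ty": 0, "tz": 0, "spin": 0, "fingers": 1},
    {"tx": 0, "ty": 0, "tz": 0, "spin": 0, "fingers": 1},
    {"tx": 0, "ty": 0, "tz": 0, "spin": 0, "fingers": 1},
    {"tx": 0, "ty": 0, "tz": 0, "spin": 0, "fingers": 1},
    {"tx": 0, "ty": 0, "tz": 0, "spin": 0, "fingers": 1}
  ]
}}

```text
time_s: 4.6
eef_pos: [561.2, 201.1, 191.6]
tcp_rot: [180.0, -0.0, 73.0]
ft_force: [-2.2, -1.4, 6.6]
width: 36.1
grip_force: 60.0
```

Call:
{"op": "arm_command", "data": {
  "motion": [
    {"tx": 0, "ty": 0, "tz": -0.05, "spin": 0, "fingers": 1},
    {"tx": 0, "ty": 0, "tz": -0.12, "spin": 0, "fingers": 1},
    {"tx": 0, "ty": 0, "tz": -0.2, "spin": 0, "fingers": 1},
    {"tx": 0, "ty": 0, "tz": -0.3, "spin": 0, "fingers": 1},
    {"tx": 0, "ty": 0, "tz": -0.45, "spin": 0, "fingers": 1},
    {"tx": 0, "ty": 0, "tz": -0.6, "spin": 0, "fingers": 1},
    {"tx": 0, "ty": 0, "tz": -0.75, "spin": 0, "fingers": 1},
    {"tx": 0, "ty": 0, "tz": -0.9, "spin": 0, "fingers": 1},
    {"tx": 0, "ty": 0, "tz": -0.9, "spin": 0, "fingers": 1},
    {"tx": 0, "ty": 0, "tz": -0.9, "spin": 0, "fingers": 1}
  ]
}}

```text
time_s: 5.6
eef_pos: [561.1, 201.0, 299.4]
tcp_rot: [180.0, -0.0, 73.0]
ft_force: [-0.2, -0.9, -2.2]
width: 36.2
grip_force: 60.3
```

```bash
python3 to.py 550 -270 300 77.5;  python3 - <<'E'
from h import *
p,d,K,T=grab("wrist"); np.savez("w3.npz",p=p,d=d,K=K,T=T)
t,_,_,_=grab("scene"); t=cv2.resize(t[150:280,300:500],(640,416))
cv2.imwrite("pics/w3.png",cv2.resize(np.vstack([p,t])[...,::-1],(470,600)))
E
```

```text
t 5.6 pos [561.1 201.  299.4] rot [ 1.7997e+02 -4.0000e-02  7.3030e+01] F [-0.2 -0.9 -2.2] w 36.2 grip 60.3
tx,ty,tz [-3.781  1.057 -0.007] spin -0.099
```

View pics/w3.png

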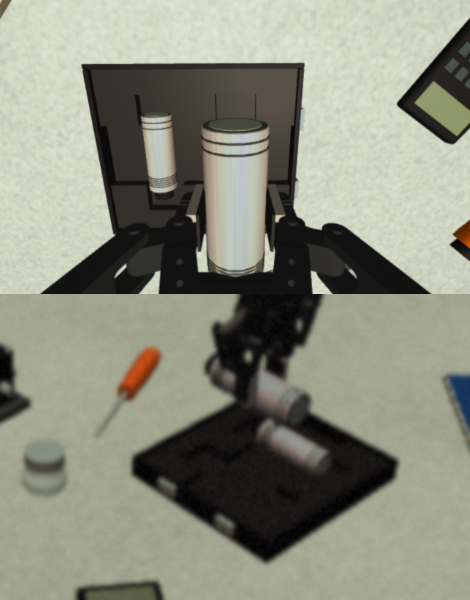

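The barrel is held level in the fingers, out of the case. The small barrel is still in its slot at (158,155). The jar and screwdriver have not been touched. I carry it to behind the bench and look at the V from there.

Call:
{"op": "arm_command", "data": {
  "motion": [
    {"tx": -0.2, "ty": 0.05, "tz": 0, "spin": -0.03, "fingers": 1},
    {"tx": -0.5, "ty": 0.12, "tz": 0, "spin": -0.06, "fingers": 1},
    {"tx": -0.8, "ty": 0.2, "tz": 0, "spin": -0.1, "fingers": 1},
    {"tx": -1, "ty": 0.25, "tz": 0, "spin": -0.1, "fingers": 1}
  ]
}}

```text
time_s: 6.1
eef_pos: [554.2, 74.2, 298.1]
tcp_rot: [-179.9, 0.1, 77.4]
ft_force: [0.0, -0.4, -1.7]
width: 35.8
grip_force: 60.3
```

Call:
{"op": "arm_command", "data": {
  "motion": [
    {"tx": -0.3, "ty": 0.05, "tz": 0, "spin": 0, "fingers": 1},
    {"tx": -0.6, "ty": 0.1, "tz": 0, "spin": 0, "fingers": 1},
    {"tx": -0.9, "ty": 0.16, "tz": 0, "spin": 0, "fingers": 1},
    {"tx": -1, "ty": 0.18, "tz": 0, "spin": 0, "fingers": 1}
  ]
}}

```text
time_s: 6.5
eef_pos: [549.0, -49.3, 298.4]
tcp_rot: [-179.9, 0.1, 77.2]
ft_force: [-0.7, -0.3, -2.7]
width: 35.8
grip_force: 60.3
```

Call:
{"op": "arm_command", "data": {
  "motion": [
    {"tx": -0.3, "ty": 0.05, "tz": 0, "spin": 0, "fingers": 1},
    {"tx": -0.6, "ty": 0.1, "tz": 0, "spin": 0, "fingers": 1},
    {"tx": -0.9, "ty": 0.16, "tz": 0, "spin": 0, "fingers": 1},
    {"tx": -1, "ty": 0.18, "tz": 0, "spin": 0, "fingers": 1}
  ]
}}

```text
time_s: 6.9
eef_pos: [544.0, -170.4, 298.5]
tcp_rot: [-179.9, 0.1, 77.2]
ft_force: [0.0, -0.6, -2.3]
width: 36.1
grip_force: 60.3
```

Call:
{"op": "arm_command", "data": {
  "motion": [
    {"tx": -0.3, "ty": 0.05, "tz": 0, "spin": 0, "fingers": 1},
    {"tx": -0.6, "ty": 0.1, "tz": 0, "spin": 0, "fingers": 1},
    {"tx": -0.9, "ty": 0.16, "tz": 0, "spin": 0, "fingers": 1},
    {"tx": -1, "ty": 0.18, "tz": 0, "spin": 0, "fingers": 1}
  ]
}}

```text
time_s: 7.3
eef_pos: [539.0, -291.7, 298.4]
tcp_rot: [-179.9, 0.1, 77.3]
ft_force: [-0.4, -1.2, -1.6]
width: 36.1
grip_force: 60.4
```

```bash
python3 to.py 540 -367 300 77.5
```

```text
t 7.3 pos [ 539.  -291.7  298.4] rot [-1.7993e+02  1.3000e-01  7.7280e+01] F [-0.4 -1.2 -1.6] w 36.1 grip 60.4
tx,ty,tz [-0.611  0.146 -0.012] spin -0.005
```

Call:
{"op": "arm_command", "data": {
  "motion": [
    {"tx": -0.3, "ty": 0.07, "tz": 0, "spin": 0, "fingers": 1},
    {"tx": -0.61, "ty": 0.14, "tz": 0, "spin": 0, "fingers": 1},
    {"tx": -0.61, "ty": 0.14, "tz": 0, "spin": 0, "fingers": 1},
    {"tx": -0.61, "ty": 0.14, "tz": 0, "spin": 0, "fingers": 1},
    {"tx": -0.61, "ty": 0.14, "tz": 0, "spin": 0, "fingers": 1}
  ]
}}

```text
time_s: 7.8
eef_pos: [541.8, -361.4, 298.2]
tcp_rot: [-179.9, -0.1, 77.6]
ft_force: [-0.6, 0.2, -2.2]
width: 36.0
grip_force: 60.6
```

```bash
python3 to.py 540 -367 300 77.5;python3 - <<'E'
from h import *
p,d,K,T=grab("wrist"); np.savez("w4.npz",p=p,d=d,K=K,T=T); cv2.imwrite("pics/w4.png",p[...,::-1])
E
```

```text
t 7.8 pos [ 541.8 -361.4  298.2] rot [-1.7993e+02 -9.0000e-02  7.7640e+01] F [-0.6  0.2 -2.2] w 36.0 grip 60.6
tx,ty,tz [-0.049 -0.004 -0.015] spin 0.003
```

View pics/w4.png

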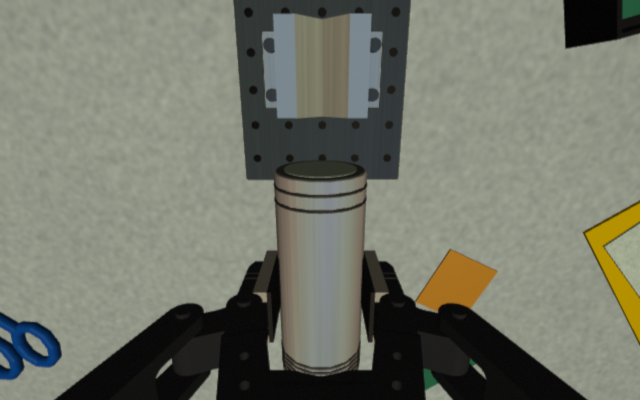

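The view shows the V-block at (322,65), with its mouth between columns 297 and 349 and its near end at row 118. The held barrel is on almost the same line, with its lens end at (321,165) and its sides at 276 and 366. I measure both in the tool's axes.

```bash
cat > vfit.py <<'E'
from h import *
from scipy.spatial.transform import Rotation as R
import sys
f=sys.argv[1]; s=ctrl.sense()
z=np.load(f);p,d,K,T=[z[k] for k in "pdKT"]; C=cloud(d,K,T)
a=np.radians(77.5); ex=np.array([np.cos(a),np.sin(a)]); ey=np.array([-ex[1],ex[0]])
S=np.array([561.9,-269.2])   # rough v_seat
L=np.stack([(C[...,:2]-S)@ex,(C[...,:2]-S)@ey,C[...,2]],-1)
ok=(d>0)&(np.abs(L[...,0])<27)
def plane(m):
    q=L[m]
    for _ in range(3):
        c,*_=np.linalg.lstsq(np.c_[q[:,:2],np.ones(len(q))],q[:,2],rcond=None)
        r=q[:,2]-np.c_[q[:,:2],np.ones(len(q))]@c; q=q[np.abs(r)<2*r.std()+.2]
    return c,len(q)
mid=np.median(L[ok&(np.abs(L[...,2]-46)<3)&(np.abs(L[...,1])<35)][:,1])
w=ok&(L[...,2]>31)&(L[...,2]<44)&(np.abs(L[...,1]-mid)<15)
lo=L[ok&(np.abs(L[...,1]-mid)<12)]; vy=np.median(lo[lo[:,2]<np.percentile(lo[:,2],8)][:,1])
print("rough mid",mid,"valley",vy)
l,nl=plane(w&(L[...,1]>vy+2)); r,nr=plane(w&(L[...,1]<vy-2))
print("planes",l.round(3),nl,r.round(3),nr)
D=l-r
y=lambda x:-(D[0]*x+D[2])/D[1]
zz=lambda x:l@[x,y(x),1]
psi=77.5+np.degrees(np.arctan2(y(25)-y(-25),50)); 
print("valley y at -25,0,25:",[round(y(x),2) for x in(-25,0,25)],"z",[round(zz(x),1) for x in(-25,0,25)],"bench yaw",round(psi,2))
t=ok|True
m=(d>0)&(np.abs(L[...,2]-46)<2.5)&(np.abs(L[...,1]-y(0))<29)&(np.abs(L[...,1]-y(0))>18)&(np.abs(L[...,0])<45)
print("top flat z",np.median(L[m][:,2]).round(2),"x ends",np.percentile(L[m][:,0],[1,99]).round(1))
e=S+y(0)*ey; print("valley point world",e.round(1))
# held barrel: top strip relative to tool
Rm=R.from_euler("xyz",s["tcp_rot"],degrees=True).as_matrix()
Q=(C-s["eef_pos"])@Rm
b=(d>0)&(np.abs(Q[...,1])<21)&(np.abs(Q[...,0])<62)&(Q[...,2]>130)&(Q[...,2]<175)&(p.max(2)>60)
q=Q[b&(Q[...,0]<45)&(Q[...,0]>12)]
for x0 in(18,38):
    k=q[np.abs(q[:,0]-x0)<6]; A=np.c_[2*k[:,1:],np.ones(len(k))]
    c,*_=np.linalg.lstsq(A,(k[:,1:]**2).sum(1),rcond=None); print("barrel x",x0,"centre y,z",c[:2].round(2),"r",round(np.sqrt(c[2]+c[:2]@c[:2]),2),len(k),"top z",np.percentile(k[:,2],3).round(1))
print("barrel front x",np.percentile(Q[b][:,0],[98,99.5]).round(1))
E
python3 vfit.py w4.npz
```

```text
rough mid -12.190436708954888 valley -1.414797896256042
planes [-6.0000e-03  4.9100e-01  3.1105e+01] 213 [ 6.0000e-03 -9.6700e-01  3.0132e+01] 1512
valley y at -25,0,25: [np.float64(-0.87), np.float64(-0.67), np.float64(-0.47)] z [np.float64(30.8), np.float64(30.8), np.float64(30.7)] bench yaw 77.96
top flat z 46.33 x ends [-28.7  29.9]
valley point world [ 562.6 -269.3]
barrel x 18 centre y,z [ -0.47 162.28] r 16.66 2320 top z 145.7
barrel x 38 centre y,z [ -0.84 164.73] r 18.49 2486 top z 145.7
barrel front x [50. 51.]
```

```bash
sed -i 's/^mid=.*/mid=-0.7/' vfit.py; cat >> vfit.py <<'E'
c=np.array([[x0,np.median(k[:,1])] for x0 in range(8,46,3) for k in [q[(np.abs(q[:,0]-x0)<2)&(q[:,2]<152)]]])
print("barrel yaw vs tool",np.degrees(np.polyfit(c[:,0],c[:,1],1)[0]).round(2),"mean y",c[:,1].mean().round(2))
seat=e+(L[m][:,0].max()*0)*ex
print("to.py target TCP xy for seat (barrel y off ~):",seat.round(1))
E
python3 vfit.py w4.npz; python3 to.py 562.6 -269.3 300 77.7
```

```text
rough mid -0.7 valley -0.08193932021696043
planes [-6.0000e-03  9.8000e-01  3.0114e+01] 1639 [ 5.0000e-03 -9.7400e-01  3.0063e+01] 1686
valley y at -25,0,25: [np.float64(-0.17), np.float64(-0.03), np.float64(0.12)] z [np.float64(30.1), np.float64(30.1), np.float64(30.1)] bench yaw 77.83
top flat z 46.33 x ends [-28.7  29.9]
valley point world [ 561.9 -269.2]
barrel x 18 centre y,z [ -0.47 162.28] r 16.66 2320 top z 145.7
barrel x 38 centre y,z [ -0.84 164.73] r 18.49 2486 top z 145.7
barrel front x [50. 51.]
barrel yaw vs tool nan mean y nan
to.py target TCP xy for seat (barrel y off ~): [ 561.9 -269.2]
t 7.85 pos [ 541.9 -361.2  298.4] rot [-1.7995e+02 -9.0000e-02  7.7670e+01] F [ 0.5  1.1 -2.8] w 35.8 grip 60.6
tx,ty,tz [ 0.785  0.005 -0.012] spin -0.001
  return _methods._mean(a, axis=axis, dtype=dtype,
  ret = ret.dtype.type(ret / rcount)
```

```bash
python3 to.py 560 -281 245 77.8
```

```text
t 7.85 pos [ 541.9 -361.2  298.4] rot [-1.7995e+02 -9.0000e-02  7.7670e+01] F [ 0.5  1.1 -2.8] w 35.8 grip 60.6
tx,ty,tz [0.684 0.005 0.446] spin -0.003
```

Call:
{"op": "arm_command", "data": {
  "motion": [
    {"tx": 0.2, "ty": 0, "tz": 0, "spin": 0, "fingers": 1},
    {"tx": 0.4, "ty": 0, "tz": 0, "spin": 0, "fingers": 1},
    {"tx": 0.6, "ty": 0, "tz": 0, "spin": 0, "fingers": 1},
    {"tx": 0.68, "ty": 0.005, "tz": 0.1, "spin": 0, "fingers": 1},
    {"tx": 0.68, "ty": 0.005, "tz": 0.2, "spin": 0, "fingers": 1},
    {"tx": 0.68, "ty": 0.005, "tz": 0.35, "spin": 0, "fingers": 1},
    {"tx": 0.68, "ty": 0.005, "tz": 0.45, "spin": 0, "fingers": 1},
    {"tx": 0.68, "ty": 0.005, "tz": 0.45, "spin": 0, "fingers": 1},
    {"tx": 0.68, "ty": 0.005, "tz": 0.45, "spin": 0, "fingers": 1},
    {"tx": 0.68, "ty": 0.005, "tz": 0.45, "spin": 0, "fingers": 1}
  ]
}}

```text
time_s: 8.85
eef_pos: [559.2, -284.3, 245.8]
tcp_rot: [179.9, 0.0, 77.5]
ft_force: [-0.2, -0.2, -2.7]
width: 35.8
grip_force: 60.7
```

```bash
python3 to.py 560 -281 225 77.8;python3 - <<'E'
from h import *
p,d,K,T=grab("wrist"); np.savez("w5.npz",p=p,d=d,K=K,T=T); 
t,_,_,_=grab("scene"); np.save("s5.npy",t); t=cv2.resize(t[130:230,200:360],(640,400),interpolation=2)
cv2.imwrite("pics/w5.png",cv2.resize(np.vstack([p,t])[...,::-1],(480,600)))
E
```

```text
t 8.85 pos [ 559.2 -284.3  245.8] rot [1.7994e+02 3.0000e-02 7.7490e+01] F [-0.2 -0.2 -2.7] w 35.8 grip 60.7
tx,ty,tz [0.028 0.    0.174] spin -0.007
```

View pics/w5.png

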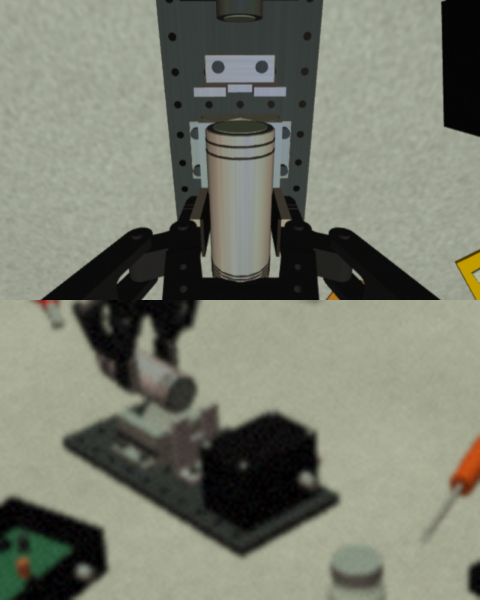

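The barrel is over the V: block sides at 190 and 291, barrel centre at 240. The stop plate at row 90 is still ahead of the lens. I lower slowly and watch the force.

Call:
{"op": "arm_command", "data": {
  "motion": [
    {"tx": 0, "ty": 0, "tz": 0.04, "spin": -0.007, "fingers": 1},
    {"tx": 0, "ty": 0, "tz": 0.08, "spin": -0.007, "fingers": 1},
    {"tx": 0, "ty": 0, "tz": 0.11, "spin": -0.007, "fingers": 1},
    {"tx": 0, "ty": 0, "tz": 0.14, "spin": -0.007, "fingers": 1},
    {"tx": 0, "ty": 0, "tz": 0.155, "spin": -0.007, "fingers": 1},
    {"tx": 0, "ty": 0, "tz": 0.165, "spin": -0.007, "fingers": 1},
    {"tx": 0, "ty": 0, "tz": 0.17, "spin": -0.007, "fingers": 1},
    {"tx": 0, "ty": 0, "tz": 0.17, "spin": -0.007, "fingers": 1}
  ]
}}

```text
time_s: 9.75
eef_pos: [559.2, -283.6, 224.7]
tcp_rot: [-180.0, 0.0, 77.8]
ft_force: [0.1, 0.3, -1.5]
width: 36.3
grip_force: 60.7
```

Call:
{"op": "arm_command", "data": {
  "motion": [
    {"tx": 0, "ty": 0, "tz": 0.004, "spin": 0, "fingers": 1},
    {"tx": 0, "ty": 0, "tz": 0.008, "spin": 0, "fingers": 1},
    {"tx": 0, "ty": 0, "tz": 0.01, "spin": 0, "fingers": 1},
    {"tx": 0, "ty": 0, "tz": 0.01, "spin": 0, "fingers": 1}
  ]
}}

```text
time_s: 10.15
eef_pos: [559.1, -283.6, 223.5]
tcp_rot: [-180.0, 0.0, 77.8]
ft_force: [0.7, 0.2, -2.6]
width: 36.1
grip_force: 60.7
```

Call:
{"op": "arm_command", "data": {
  "motion": [
    {"tx": 0, "ty": 0, "tz": 0.004, "spin": 0, "fingers": 1},
    {"tx": 0, "ty": 0, "tz": 0.008, "spin": 0, "fingers": 1},
    {"tx": 0, "ty": 0, "tz": 0.008, "spin": 0, "fingers": 1}
  ]
}}

```text
time_s: 10.45
eef_pos: [559.1, -283.6, 222.4]
tcp_rot: [-180.0, 0.0, 77.8]
ft_force: [-0.3, 0.6, -2.3]
width: 35.8
grip_force: 60.7
```

Call:
{"op": "arm_command", "data": {
  "motion": [
    {"tx": 0, "ty": 0, "tz": 0.004, "spin": 0, "fingers": 1},
    {"tx": 0, "ty": 0, "tz": 0.006, "spin": 0, "fingers": 1},
    {"tx": 0, "ty": 0, "tz": 0.006, "spin": 0, "fingers": 1}
  ]
}}

```text
time_s: 10.75
eef_pos: [559.3, -283.6, 221.9]
tcp_rot: [180.0, 0.0, 77.8]
ft_force: [0.0, 0.8, -2.2]
width: 35.8
grip_force: 60.7
```

Call:
{"op": "arm_command", "data": {
  "motion": [
    {"tx": 0, "ty": 0, "tz": 0.004, "spin": 0, "fingers": 1},
    {"tx": 0, "ty": 0, "tz": 0.006, "spin": 0, "fingers": 1},
    {"tx": 0, "ty": 0, "tz": 0.006, "spin": 0, "fingers": 1}
  ]
}}

```text
time_s: 11.05
eef_pos: [559.4, -283.7, 221.6]
tcp_rot: [179.9, 0.0, 77.8]
ft_force: [1.0, 0.1, 2.7]
width: 36.0
grip_force: 61.0
```

Call:
{"op": "arm_command", "data": {
  "motion": [
    {"tx": 0, "ty": 0, "tz": 0.003, "spin": 0, "fingers": 1},
    {"tx": 0, "ty": 0, "tz": 0.005, "spin": 0, "fingers": 1},
    {"tx": 0, "ty": 0, "tz": 0.005, "spin": 0, "fingers": 1}
  ]
}}

```text
time_s: 11.35
eef_pos: [559.4, -283.7, 221.5]
tcp_rot: [179.9, -0.0, 77.8]
ft_force: [-0.8, 1.5, 7.9]
width: 35.9
grip_force: 61.6
```

Contact is soft, about 10 N on the V. I slide towards the stop.

Call:
{"op": "arm_command", "data": {
  "motion": [
    {"tx": 0.012, "ty": 0, "tz": 0, "spin": 0, "fingers": 1},
    {"tx": 0.025, "ty": 0, "tz": 0, "spin": 0, "fingers": 1},
    {"tx": 0.037, "ty": 0, "tz": 0, "spin": 0, "fingers": 1},
    {"tx": 0.05, "ty": 0, "tz": 0, "spin": 0, "fingers": 1},
    {"tx": 0.062, "ty": 0, "tz": 0, "spin": 0, "fingers": 1},
    {"tx": 0.075, "ty": 0, "tz": 0, "spin": 0, "fingers": 1},
    {"tx": 0.085, "ty": 0, "tz": 0, "spin": 0, "fingers": 1},
    {"tx": 0.085, "ty": 0, "tz": 0, "spin": 0, "fingers": 1},
    {"tx": 0.085, "ty": 0, "tz": 0, "spin": 0, "fingers": 1}
  ]
}}

```text
time_s: 12.25
eef_pos: [561.0, -275.6, 221.5]
tcp_rot: [179.9, 0.2, 77.7]
ft_force: [-0.9, -4.9, 5.8]
width: 35.9
grip_force: 61.4
```

Call:
{"op": "arm_command", "data": {
  "motion": [
    {"tx": 0.01, "ty": 0, "tz": 0, "spin": 0, "fingers": 1},
    {"tx": 0.02, "ty": 0, "tz": 0, "spin": 0, "fingers": 1},
    {"tx": 0.02, "ty": 0, "tz": 0, "spin": 0, "fingers": 1}
  ]
}}

```text
time_s: 12.55
eef_pos: [561.5, -273.3, 221.6]
tcp_rot: [179.9, 0.2, 77.7]
ft_force: [-1.0, -5.5, 5.3]
width: 35.9
grip_force: 61.4
```

Call:
{"op": "arm_command", "data": {
  "motion": [
    {"tx": 0.01, "ty": 0, "tz": 0, "spin": 0, "fingers": 1},
    {"tx": 0.015, "ty": 0, "tz": 0, "spin": 0, "fingers": 1},
    {"tx": 0.015, "ty": 0, "tz": 0, "spin": 0, "fingers": 1}
  ]
}}

```text
time_s: 12.85
eef_pos: [561.8, -271.6, 221.6]
tcp_rot: [179.9, 0.2, 77.7]
ft_force: [-1.0, -5.4, 5.3]
width: 36.2
grip_force: 61.4
```

Call:
{"op": "arm_command", "data": {
  "motion": [
    {"tx": 0.005, "ty": 0, "tz": 0, "spin": 0, "fingers": 1},
    {"tx": 0.01, "ty": 0, "tz": 0, "spin": 0, "fingers": 1},
    {"tx": 0.01, "ty": 0, "tz": 0, "spin": 0, "fingers": 1}
  ]
}}

```text
time_s: 13.15
eef_pos: [562.1, -270.5, 221.5]
tcp_rot: [179.9, 0.2, 77.7]
ft_force: [-1.1, -5.5, 5.6]
width: 36.1
grip_force: 61.4
```

Call:
{"op": "arm_command", "data": {
  "motion": [
    {"tx": 0.005, "ty": 0, "tz": 0, "spin": 0, "fingers": 1},
    {"tx": 0.008, "ty": 0, "tz": 0, "spin": 0, "fingers": 1},
    {"tx": 0.008, "ty": 0, "tz": 0, "spin": 0, "fingers": 1}
  ]
}}

```text
time_s: 13.45
eef_pos: [562.3, -269.5, 221.5]
tcp_rot: [179.9, 0.2, 77.7]
ft_force: [-1.3, -5.2, 5.4]
width: 35.8
grip_force: 61.4
```

Call:
{"op": "arm_command", "data": {
  "motion": [
    {"tx": 0.004, "ty": 0, "tz": 0, "spin": 0, "fingers": 1},
    {"tx": 0.007, "ty": 0, "tz": 0, "spin": 0, "fingers": 1},
    {"tx": 0.007, "ty": 0, "tz": 0, "spin": 0, "fingers": 1}
  ]
}}

```text
time_s: 13.75
eef_pos: [562.4, -268.8, 221.5]
tcp_rot: [179.9, 0.2, 77.7]
ft_force: [-0.9, -6.6, 5.7]
width: 35.9
grip_force: 61.4
```

Call:
{"op": "arm_command", "data": {
  "motion": [
    {"tx": 0.004, "ty": 0, "tz": 0, "spin": 0, "fingers": 1},
    {"tx": 0.007, "ty": 0, "tz": 0, "spin": 0, "fingers": 1},
    {"tx": 0.007, "ty": 0, "tz": 0, "spin": 0, "fingers": 1}
  ]
}}

```text
time_s: 14.05
eef_pos: [562.4, -268.5, 221.6]
tcp_rot: [179.9, 0.2, 77.7]
ft_force: [-0.6, -8.1, 4.1]
width: 35.8
grip_force: 61.4
```

```bash
python3 to.py 562 -269 221 77.8;python3 - <<'E'
from h import *
p,d,K,T=grab("wrist"); np.savez("w6.npz",p=p,d=d,K=K,T=T); 
cv2.imwrite("pics/w6.png",cv2.resize(p[60:260,220:420,::-1],(600,600),interpolation=2))
E
```

```text
t 14.05 pos [ 562.4 -268.5  221.6] rot [179.87   0.23  77.69] F [-0.6 -8.1  4.1] w 35.8 grip 61.4
tx,ty,tz [-0.004 -0.003  0.005] spin -0.002
```

View pics/w6.png

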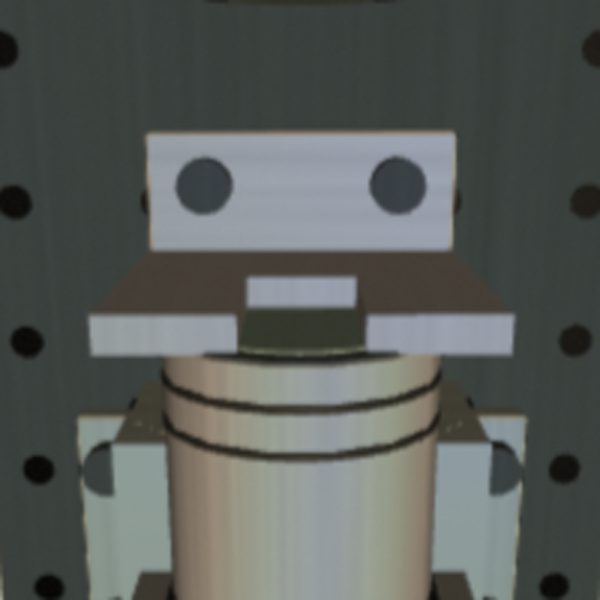

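The lens end is up against the stop plate (row 352), centred on the notch at column 303. The force along the beam rose while motion stopped, so it is touching. Next I press down.

Call:
{"op": "arm_command", "data": {
  "motion": [
    {"tx": 0, "ty": 0, "tz": 0.004, "spin": 0, "fingers": 1},
    {"tx": 0, "ty": 0, "tz": 0.008, "spin": 0, "fingers": 1},
    {"tx": 0, "ty": 0, "tz": 0.012, "spin": 0, "fingers": 1},
    {"tx": 0, "ty": 0, "tz": 0.012, "spin": 0, "fingers": 1},
    {"tx": 0, "ty": 0, "tz": 0.012, "spin": 0, "fingers": 1}
  ]
}}

```text
time_s: 14.6
eef_pos: [562.4, -268.7, 221.4]
tcp_rot: [179.8, 0.2, 77.7]
ft_force: [-5.5, -4.8, 15.3]
width: 35.8
grip_force: 62.7
```

Call:
{"op": "arm_command", "data": {
  "motion": [
    {"tx": 0, "ty": -0.002, "tz": 0.002, "spin": 0, "fingers": 1},
    {"tx": 0, "ty": -0.005, "tz": 0.004, "spin": 0, "fingers": 1},
    {"tx": 0, "ty": -0.005, "tz": 0.006, "spin": 0, "fingers": 1},
    {"tx": 0, "ty": -0.005, "tz": 0.006, "spin": 0, "fingers": 1},
    {"tx": 0, "ty": -0.005, "tz": 0.006, "spin": 0, "fingers": 1}
  ]
}}

```text
time_s: 15.1
eef_pos: [562.2, -268.6, 221.4]
tcp_rot: [179.8, 0.2, 77.7]
ft_force: [-5.8, -4.5, 18.4]
width: 35.6
grip_force: 62.8
```

Call:
{"op": "arm_command", "data": {
  "motion": [
    {"tx": 0, "ty": -0.003, "tz": 0.002, "spin": 0, "fingers": 1},
    {"tx": 0, "ty": -0.006, "tz": 0.003, "spin": 0, "fingers": 1},
    {"tx": 0, "ty": -0.008, "tz": 0.003, "spin": 0, "fingers": 1},
    {"tx": 0, "ty": -0.008, "tz": 0.003, "spin": 0, "fingers": 1},
    {"tx": 0, "ty": -0.008, "tz": 0.003, "spin": 0, "fingers": 1},
    {"tx": 0, "ty": -0.008, "tz": 0.003, "spin": 0, "fingers": 1}
  ]
}}

```text
time_s: 15.7
eef_pos: [561.8, -268.5, 221.4]
tcp_rot: [179.7, 0.2, 77.7]
ft_force: [-2.3, -4.1, 19.0]
width: 36.0
grip_force: 62.7
```

```bash
python3 to.py 562 -269 221 77.8;python3 - <<'E'
from h import *
p,d,K,T=grab("wrist"); np.savez("w7.npz",p=p,d=d,K=K,T=T); C=cloud(d,K,T)
a=np.radians(77.8); ex=np.array([np.cos(a),np.sin(a)]); ey=np.array([-ex[1],ex[0]]); S=np.array([561.9,-269.2])
L=np.stack([(C[...,:2]-S)@ex,(C[...,:2]-S)@ey,C[...,2]],-1)
b=(d>0)&(np.abs(L[...,1])<8)&(L[...,2]>68)&(L[...,0]<46)&(L[...,0]>10)
for lo in(10,22,34):
    k=L[b&(L[...,0]>=lo)&(L[...,0]<lo+12)]; c=np.polyfit(k[:,1],k[:,2],2); print(lo,len(k),"crest y",(-c[1]/2/c[0]).round(2),"top z",np.polyval(c,-c[1]/2/c[0]).round(2))
cv2.imwrite("pics/w7.png",cv2.resize(p[60:260,220:420,::-1],(600,600),interpolation=2))
E
```

```text
t 15.7 pos [ 561.8 -268.5  221.4] rot [179.66   0.22  77.71] F [-2.3 -4.1 19. ] w 36.0 grip 62.7
tx,ty,tz [-0.004  0.002  0.003] spin -0.002
10 2830 crest y 0.33 top z 105.44
22 1198 crest y -0.02 top z 75.42
34 1316 crest y -0.15 top z 75.5
```

The barrel's top is at 75.5 mm (expected 76) and its crest is within 0.2 mm of the V's centre plane. The down force of 19 N is nearly balanced between the walls, so I hand in.

```bash
python3 -c "
from bench import ctrl
print(ctrl.hand_in())"
```

```text
the job is handed in; nothing more can be done
None
```

I handed the job in with the larger barrel held in the V, its lens end touching the stop and about 19 N pressing it down near-evenly on both walls. The hand-in returned no verdict.

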